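# Clamp the block in the drilling fixture

### The job

Clamp the white block in its fixture so that it can be drilled. With the fingers, push the clamp strap sideways over the block until it rests at its stop post, cam lever still up; only then push the cam lever right down so that the rubber pad presses on the block, and let go. Only push: the block stays in its nest and is not lifted out, and the petri dish, tweezers and brush stay where they lie.

Things in the scene. Friction and masses are not known exactly. Their poses are not given: they have to be found in the camera images.
- fixture: Clamping fixture fixed to the worktop: aluminium base plate 100 (x) x 185 (y) x 12 mm. Origin on the worktop; own z up. In its own axes: plate from y = -75 to +110 mm; nest for the block at (0, -30); pivot post of the strap (24 mm thick) at (0, +85); stop post (10 mm thick, 86 mm tall) at (15, +35), on the +x side of where the strap ends up.
- strap_pivot (a point): Point on the strap's vertical pivot axis, half-way up the strap: 79 mm above the worktop. Axes as the fixture's.
- strap_mid (a point): Point in the middle of the strap bar, 55 mm out from the pivot axis, half-way up it. Own x points along the strap from the pivot outward, z up. The strap is a steel bar 133 mm long from the pivot, 20 mm wide, 18 mm high; underside 70 mm, top 88 mm above the worktop; its flat sides are free from 20 to 98 mm out from the pivot (beyond that is the 30 mm wide head with the cam lever). Its underside is 12 mm above the block's top.
- strap (a joint): Angle of the strap, rad. 0 = over the block at the stop, pointing along the fixture's -y; grows as the strap is swung open, clockwise from above, to the fixture's -x side (1.57 = pointing along the fixture's -x). Range 0 to 1.75, starts 0.9 to 1.35. It stays where it is left; about 3 N at 80 mm from the pivot moves it.
- lever_hinge (a point): Centre of the cam lever's hinge pin on the strap's end, 115 mm out from the pivot axis and 98 mm above the worktop. Own x points outward along the strap, z up; the pin is along y.
- lever_paddle (a point): Centre of the upper face of the lever's black paddle: 62 mm from the hinge pin along the lever and 4.5 mm above the lever's midline. The paddle is 32 mm long (46 to 78 mm from the pin), 24 mm wide, 9 mm thick.
- lever (a joint): Angle of the cam lever, rad. 0 = up: the lever leans outward from the strap's end, 0.96 rad above the horizontal; grows as the lever is pushed down and outward, to 0.90 = right down (0.06 rad above the horizontal), a hard stop. Starts 0 to 0.12. It stays where it is left; about 3 N on the paddle moves it. The paddle has free space below.
- pad: Round rubber pad, 24 mm across, under the strap's end, 115 mm out from the pivot. With the lever up it clears the block by 4 mm; the cam presses it on the block, with about 9 N when the lever is right down. Its origin lies on the worktop level, below the pad.
- block: Loose white plastic block 50 x 50 x 46 mm in the nest of the fixture (four strips 10 mm high round it, about 1.5 mm of play). Origin at the centre of its underside; its top is 58 mm above the worktop.
- petri: Loose glass petri dish, 69 mm across, 17 mm high, in front of the fixture at the right. Origin at the centre of its underside.
- tweezers: Loose steel tweezers, 122 mm long, 9 mm high, lying behind the fixture. Origin at the centre of the underside.
- brush: Loose brush, 157 mm long, 10 mm high, lying behind the tweezers. Origin at the centre of the underside.
There are look-alikes about, which are no part of the job. What is shaped like the block but green or pink is not meant.

How it is judged (in metres and radians):
On the way:
1. the strap lies over the block at its stop, the cam lever still up (value of joint strap below 0.08 rad and value of joint lever below 0.4 rad), for 0.2 s.
At the end, for the whole second after the job is handed in: The strap is within 0.08 rad of its stop, the lever is down (0.82 rad or more of 0.90), the pad presses on the block with over 3 N, the block is upright in its nest (moved less than 6 mm), and dish, tweezers and brush are within 15 mm of where they lay (value of joint strap below 0.08 rad and value of joint lever above 0.82 rad and contact force between pad and block above 3 N and distance of block from where it was at the start of the episode below 0.006 m and angle between block's own z axis and vertical below 0.05 rad and distance of each of petri, tweezers, brush from where it was at the start of the episode below 0.015 m); the robot touches nothing.
It fails at once if the cam lever is pushed down before the strap is over the block (value of joint lever above 0.5 rad and value of joint strap above 0.12 rad).
It fails at once if the block is lifted or shoved out of its nest (more than 8 mm) (distance of block from where it was at the start of the episode above 0.008 m).
It fails at once if the petri dish, tweezers or brush is lifted or shoved (more than 15 mm) (distance of any of petri, tweezers, brush from where it was at the start of the episode above 0.015 m).
It also fails if it takes over 48 s, if anything falls off the work surface, if the arm or the gripper's body presses on something with over 40 N, if the wrist force passes 120 N, or if a joint passes its speed limit or range.

### The arm

A 6-joint arm with a two-finger parallel gripper is mounted at the origin on a cart in front of the work surface, level with it; the furniture and walls round the work are solid. World frame = base frame: x ahead of the robot, y to its left, z up, the work surface at z = 0. Lengths are in m, angles in degrees, forces in N, time in s.
With the tool pointing down it reaches from about 0.35 to 0.875 m from the base axis. Payload 4.2 kg.
Tool frame: the origin (TCP) lies on the centre line of the jaws, within the pads' length; the fingertips stand 19 mm ahead of it and the grasp point (between the pads) is the TCP; x points along the fingers, y is the direction in which the jaws open and shut, and the axes are right-handed (so a half turn about x gives the same grasp; the last joint's range is limited). The gripper opens to 87 mm and grips with 3 to 60 N. Pads are 19 mm wide; open, the fingers measure 117 mm over their backs; the gripper's body (75 mm by 190 mm) begins 51 mm behind the grasp point.
Start: joints at [89.072, 22.042, 0.453, 0, -68.411, -14.817], TCP at [0.17, 0.602, 0.242] pointing down, gripper open.
Joint ranges: [-179.83, 179.83], [-69.29, 118.12], [-61.27, 80.66], [-181.25, 117.63], [-171.15, -9.14], [-177.46, 177.46]. Speed limits (degrees/s): [159.86, 159.86, 180, 180, 180, 180].

### API

Orientations are given as a 3x3 rotation matrix whose columns are the frame's x, y, z axes.
In Python, from station import r, viewer, job, spotter gives the robot as it stands.
- The arm moves only by the tool play_rows, never from a script. Its argument "commands" is a list of rows, each an object of numbers: "fingers": the gripper command: -1 is fully open, 1 is shut, values between are in proportion; "tx", "ty", "tz": the shift along the tool's x, y, z normalised to -1 to 1, where 1 is 750 mm; "ax", "ay", "az": the turn, a rotation vector about the tool's x, y, z normalised to -1 to 1, where 1 is pi rad. In form: [{"fingers": .., "tx": .., "ty": .., "tz": .., "ax": .., "ay": .., "az": ..}, ...]. A call has 1 to 5 rows; each row is the pose to reach, as a shift and turn from the pose commanded when the call began, along the tool's axes at that moment, turning the shorter way round; what a row does not reach only later rows make up. A row lasts 1/12 s, in which the tool goes at most 41.7 mm and 7.16 degrees, less where a joint would pass 70% of its speed; a pose out of reach is approached as far as the arm can. A call with a number of a shift or a turn outside -1 to 1 is refused whole. A call with a gripper value outside its range is refused whole. The fingers move at their own pace and stop on an object; the grip force is fixed at half the most. Time passes only in rows, so rows that repeat a pose let the fingers close. It gives the time, the measured TCP pose, the force and the opening at its end, in the units of the state.
- r.sense(): the state, without advancing time (a new reading comes with each control period).
- viewer.capture(name): name is "side" or "top"; returns a dict with "image" (480x640x3 uint8, red, green, blue), "fx", "fy", "cx", "cy" (pixels), "R" (3x3) and "t" (3): a world point X has camera coordinates R X + t. Camera axes: x right, y down, z forward; pixel columns grow to the right and rows downward; lengths in m; the calibration is good to about 2 mm. A picture is of the moment at which its call begins. There is no depth.
- job.finish_job(): hands the job in, once; it reports no verdict.
Trained networks look in a picture, given as the dict that the camera call returned (one of the last four; its "shot" number tells which), for a name from the list of things; names that differ only in an ending like _2 or _b are one class to them, and where a whole thing is asked for, a point or a joint stands for the part that bears it (a point fixed in the world has none). Each returns a list of dicts, best first, with "score" (0 to 1); they miss things now and then, are a little off and sometimes report something else, mostly with a low value. They report only what shows in the picture. A call takes as long as a camera call. They do not tell look-alikes from the thing itself.
- spotter.find_in(name, picture): "uv" ([column, row] in pixels, amid what is visible of it).
- spotter.silhouettes(name, picture): "region" (480x640 bool, what is visible of it) and "uv" ([column, row] in pixels, amid what is visible of it).
The state is a dict: "time_s": time; "joints": joint angles; "joint_velocities": joint speeds; "effort": joint torques, N m; "tcp_pos": TCP position; "ee_rot": TCP orientation; "wrist_force": force on the tool from outside, world axes, zero at the start; "moment": the same for the moment, N m; "gripper_width": opening from 0.0 (shut) to 1.0 (fully open).
Only numpy, scipy, OpenCV 4.12 (cv2) and the standard library are available. Lean on these libraries where they do the work, as an engineer would, in place of code of your own. Each camera call takes 0.05 s, during which the arm holds its last target. There are 200 camera calls.

## Working session

There is one attempt and no reset: what is moved stays moved. The work goes in short steps, Python scripts to look and compute and a tool call to move; the robot and the scene stay as the last step left them, time stands still between calls to the robot, and variables do not carry over. Pictures are saved under pics/ and viewed, about 8 in all and at most 12, crops included, and the job is handed in when it is done.

Besides the shell and the picture viewer there is one more tool, called after ">>>" as name([rows], argument=value, ...), one row to a line, values as JSON. play_rows: Moves the arm, as the interface text tells. Its arguments: {"type":"object","properties":{"commands":{"type":"array"}},"required":["commands"]}

```bash
mkdir -p pics; cat > h.py <<'E'
import numpy as np, cv2
from station import r, viewer, job, spotter
def save(p,n): cv2.imwrite('pics/'+n+'.png',p['image'][:,:,::-1])
def proj(p,X):
    c=p['R']@np.array(X,float)+p['t']; return np.array([p['fx']*c[0]/c[2]+p['cx'],p['fy']*c[1]/c[2]+p['cy']])
def ray(p,uv):
    R=np.array(p['R']);o=-R.T@np.array(p['t']); d=R.T@np.array([(uv[0]-p['cx'])/p['fx'],(uv[1]-p['cy'])/p['fy'],1]); return o,d/np.linalg.norm(d)
def atz(p,uv,z):
    o,d=ray(p,uv); return o+d*(z-o[2])/d[2]
def tri(p1,u1,p2,u2):
    (a,d),(b,e)=ray(p1,u1),ray(p2,u2)
    s=np.linalg.lstsq(np.array([d,-e]).T,b-a,rcond=None)[0]
    x,y=a+s[0]*d,b+s[1]*e; return (x+y)/2,np.linalg.norm(x-y)
E
python3 - <<'E'
from h import *
np.set_printoptions(precision=3,suppress=True)
a=viewer.capture('top');b=viewer.capture('side')
im=np.hstack([a['image'],b['image']]);save(a,'top1');save(b,'side1')
for n in ['fixture','strap_pivot','strap_mid','lever_hinge','lever_paddle','pad','block','petri','tweezers','brush']:
    A=spotter.find_in(n,a);B=spotter.find_in(n,b)
    print(n,[(np.round(x['uv']),round(x['score'],2)) for x in A[:3]],[(np.round(x['uv']),round(x['score'],2)) for x in B[:3]], tri(a,A[0]['uv'],b,B[0]['uv']) if A and B else '')
s=r.sense();print(s)
E
```

```text
fixture [(array([286., 240.]), 0.98)] [(array([310., 305.]), 0.85)] (array([ 0.575, -0.088,  0.035]), np.float64(0.002597917453763637))
strap_pivot [(array([286., 240.]), 0.93), (array([330., 240.]), 0.57)] [(array([313., 301.]), 0.68)] (array([ 0.572, -0.088,  0.041]), np.float64(0.0010199046930589027))
strap_mid [(array([258., 270.]), 0.63)] [(array([348., 287.]), 0.68), (array([390., 283.]), 0.35)] (array([ 0.519, -0.047,  0.087]), np.float64(0.006927052161600956))
lever_hinge [(array([259., 272.]), 0.97)] [(array([349., 289.]), 0.93)] (array([ 0.516, -0.048,  0.083]), np.float64(0.005110221963263495))
lever_paddle [(array([258., 314.]), 0.96), (array([285., 239.]), 0.36)] [(array([388., 258.]), 0.56)] (array([ 0.457, -0.052,  0.131]), np.float64(0.0030812480623661266))
pad [] [] 
block [(array([332., 239.]), 0.8), (array([233., 332.]), 0.71)] [(array([415., 304.]), 0.83), (array([317., 280.]), 0.64)] (array([ 0.493, -0.157,  0.015]), np.float64(0.16743706547010992))
petri [(array([371., 306.]), 0.71), (array([260., 270.]), 0.63)] [(array([391., 280.]), 0.79), (array([251., 298.])
[... 221 characters left out ...]
array([340., 174.]), 0.63)] [(array([252., 297.]), 0.67), (array([387., 257.]), 0.53), (array([314., 277.]), 0.15)] (array([ 0.691, -0.18 ,  0.   ]), np.float64(0.0030673831897487873))
{'time_s': 1.1, 'joints': array([ 89.073,  22.041,   0.452,  -0.001, -68.411, -14.815]), 'joint_velocities': array([ 0.084,  0.026,  0.059, -0.023, -0.007,  0.105]), 'effort': array([ -0.001, -39.048,  18.763,   4.224,   0.016,  -0.   ]), 'tcp_pos': array([0.17 , 0.602, 0.242]), 'ee_rot': array([[-0.   , -0.271, -0.962],
       [-0.   , -0.962,  0.271],
       [-1.   ,  0.   ,  0.   ]]), 'wrist_force': array([-0.449, -0.666, -0.601]), 'moment': array([0.026, 0.004, 0.023]), 'gripper_width': 1.0014387578883137}
```

View pics/top1.png

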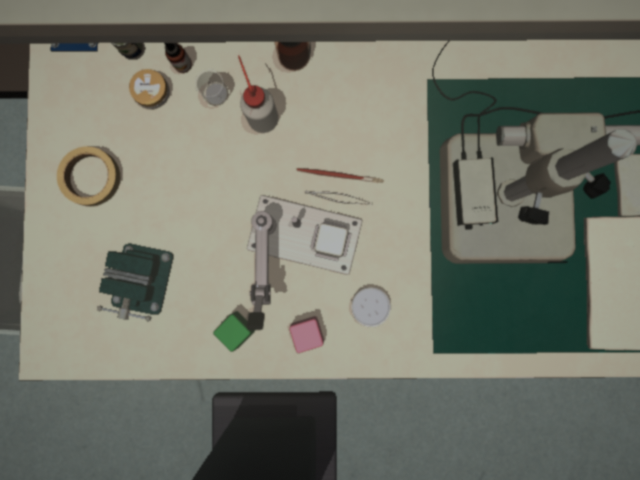

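View pics/side1.png

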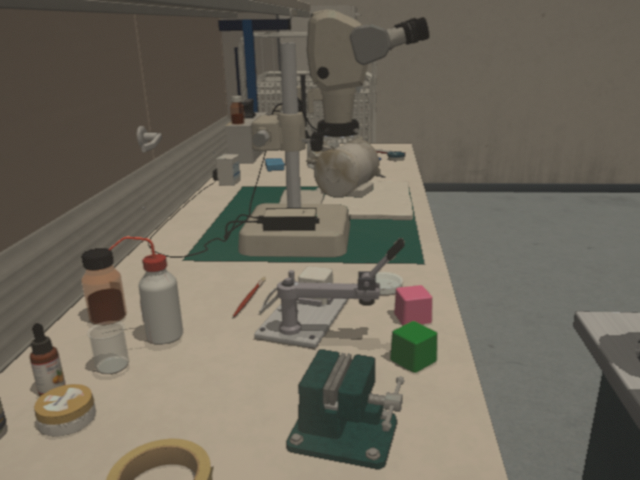

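Top view: the fixture plate is centred at (305,235). The strap pivot is at about (261,220), the strap runs down to the hinge at about (260,290), and the black paddle is at (257,320). 

Candidates for the block: white at (332,239) in the nest, green at (233,332), pink at (306,335). I choose the white one. I'll fit the fixture pose and overlay the model on one close crop.

```bash
cat > fit.py <<'E'
from h import *
np.set_printoptions(precision=4,suppress=True)
a=viewer.capture('top');b=viewer.capture('side')
hs=spotter.find_in('lever_paddle',a)[0]['uv']
g=cv2.cvtColor(a['image'],cv2.COLOR_RGB2HSV)
m=((g[:,:,2]>205)&(g[:,:,1]<20)).astype(np.uint8)
sb=[s for s in spotter.silhouettes('block',a)]
for s in sb: print('block sil',np.round(s['uv'],1),s['region'].sum(),s['score'])
blk=min(sb,key=lambda s:np.hypot(s['uv'][0]-332,s['uv'][1]-239))
P=atz(a,(262,220),.095);B=atz(a,(332,238.5),.058)
d=P-B;yaw=np.arctan2(-d[0],d[1]);print('P',P,'B',B,'dist',np.hypot(*d[:2]),'yaw',np.degrees(yaw))
pad=atz(a,hs,.150);e=pad-P;ang=np.arctan2(e[1],e[0]);print('paddle',pad,'r',np.hypot(*e[:2]))
th=(yaw-np.pi/2)-ang; print('strap',th)
ex=np.array([np.cos(yaw),np.sin(yaw),0]);ey=np.array([-ex[1],ex[0],0])
F=P-.085*ey;F[2]=0;print('F',F)
W=lambda x,y,z:F+x*ex+y*ey+np.array([0,0,z])
al=yaw-np.pi/2-th;sx=np.array([np.cos(al),np.sin(al),0]);sy=np.array([-sx[1],sx[0],0])
S=lambda rr,w,z:W(0,.085,0)+rr*sx+w*sy+np.array([0,0,z])
polys=[[W(*c,.012) for c in [(-.05,-.075),(.05,-.075),(.05,.11),(-.05,.11)]],
[W(x,-.03+y,.058) for x,y in [(-.025,-.025),(.025,-.025),(.025,.025),(-.025,.025)]],
[S(*c,.088) for c in [(0,-.01),(.098,-.01),(.098,.01),(0,.01)]],
[S(.115+q*np.cos(.96)-.0045*np.sin(.96),w,.098+q*np.sin(.96)+.0045*np.cos(.96)) for q,w in [(.046,-.012),(.078,-.012),(.078,.012),(.046,.012)]]]
out=[]
for p,(x,y,w,h) in ((a,(220,160,160,180)),(b,(240,225,200,130))):
    k=4 if p is a else 4
    im=cv2.resize(p['image'][y:y+h,x:x+w,::-1],None,fx=k,fy=k,interpolation=cv2.INTER_CUBIC)
    for q in polys+[[W(.015,.035,0),W(.015,.035,.086)]]:
        cv2.polylines(im,[np.int32([((proj(p,X)-(x,y)+.5)*k) for X in q])],True,(0,0,255),1)
    im=im[:600];out.append(im)
h=max(i.shape[0] for i in out)
cv2.imwrite('pics/fa.png',out[0][:600]);cv2.imwrite('pics/fb.png',out[1])
E
python3 fit.py
```

```text
block sil [329.9 238.4] 856 0.96
block sil [307.9 335.3] 949 0.94
block sil [232.9 331.5] 936 0.58
P [ 0.6017 -0.0541  0.095 ] B [ 0.574  -0.1657  0.058 ] dist 0.11501737119481394 yaw -13.941170289055133
paddle [ 0.459  -0.0524  0.15  ] r 0.14279541804732995
strap -4.944364553894463
F [ 0.5813 -0.1366  0.    ]
```

View pics/fa.png

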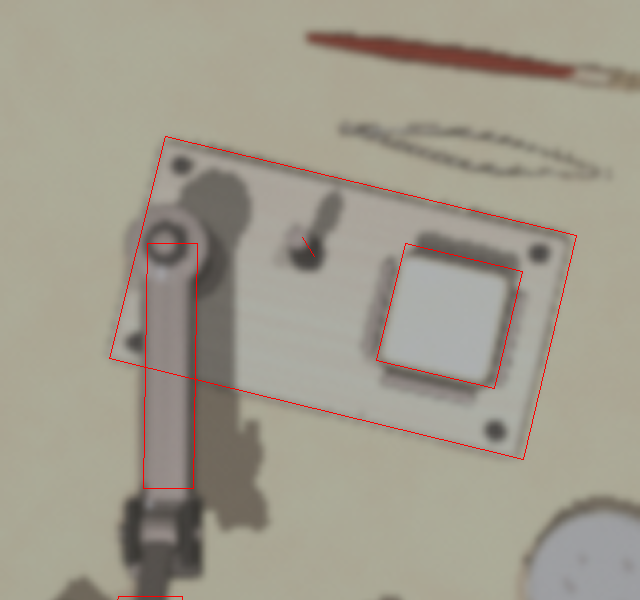

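View pics/fb.png

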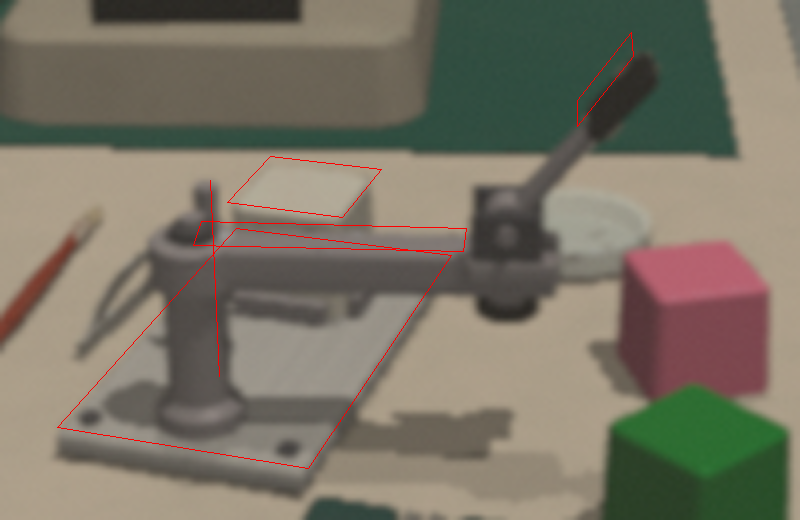

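The overlay fits to about 3 mm: plate, white block in the nest, strap at about 1.34 rad. The side view suggests shifting the fixture about 3 mm towards +y. Next is the motion helper.

```bash
cat > mv.py <<'E'
from station import r
import numpy as np, sys
from scipy.spatial.transform import Rotation as Ro
F=np.array([.580,-.134,0]);yw=np.radians(-13.94)
ex=np.array([np.cos(yw),np.sin(yw),0]);ey=np.array([-ex[1],ex[0],0]);Pv=F+.085*ey
def goal(yawdeg):
    y=np.radians(yawdeg);Y=np.array([np.cos(y),np.sin(y),0]);X=np.array([0,0,-1.]);return np.array([X,Y,np.cross(X,Y)]).T
def row(p0,R0,p,yawdeg):
    d=R0.T@(np.array(p)-p0)/.75; w=Ro.from_matrix(R0.T@goal(yawdeg)).as_rotvec()/np.pi
    print('t',np.round(d,4),'a',np.round(w,4))
def swing(th,rr,w,z):   # pusher at radius rr, w behind strap centreline, strap angle th; tool y yaw
    al=yw-np.pi/2-th; sx=np.array([np.cos(al),np.sin(al),0]); sy=np.array([-sx[1],sx[0],0]) # sy=push direction (ccw)
    return Pv+rr*sx-w*sy+np.array([0,0,z]), np.degrees(np.arctan2(-sy[1],-sy[0]))
s=r.sense();p0,R0=s['tcp_pos'],s['ee_rot']
print('t',s['time_s'],'tcp',np.round(p0,4),'F',np.round(s['wrist_force'],1),'j',np.round(s['joints'],0),'w',round(s['gripper_width'],2))
E
python3 - <<'E'
from mv import *
p,y=swing(1.34,.072,.075,.242);print(p,y);row(p0,R0,p,y)
E
```

```text
t 1.3 tcp [0.1696 0.6015 0.2416] F [ 0.1 -0.3 -0.4] j [ 89.  22.   0.  -0. -68. -15.] w 1.0
[0.52942028 0.02439093 0.242     ] 89.28365545246972
t [-6.000e-04  6.104e-01 -6.706e-01] a [ 0.9165  0.     -0.    ]
```

>>> play_rows([
  {"fingers": 1,"tx": 0,"ty": 0.61,"tz": -0.67,"ax": 0.9165,"ay": 0,"az": 0},
  {"fingers": 1,"tx": 0,"ty": 0.61,"tz": -0.67,"ax": 0.9165,"ay": 0,"az": 0},
  {"fingers": 1,"tx": 0,"ty": 0.61,"tz": -0.67,"ax": 0.9165,"ay": 0,"az": 0},
  {"fingers": 1,"tx": 0,"ty": 0.61,"tz": -0.67,"ax": 0.9165,"ay": 0,"az": 0},
  {"fingers": 1,"tx": 0,"ty": 0.61,"tz": -0.67,"ax": 0.9165,"ay": 0,"az": 0},
])

```text
time_s: 1.72
tcp_pos: [0.2804, 0.423, 0.2417]
ee_rot: [[0.0, -0.787, -0.617], [0.0, -0.617, 0.787], [-1.0, -0.0, 0.0]]
wrist_force: [0.9, 0.8, -0.7]
gripper_width: 0.708
```

```bash
python3 - <<'E'
from mv import *
p,y=swing(1.34,.072,.075,.242);row(p0,R0,p,y)
E
```

```text
t 1.7167 tcp [0.2804 0.423  0.2417] F [ 0.9  0.8 -0.7] j [ 75.  11. -16.   0. -64. -37.] w 0.71
t [-5.000e-04  6.700e-02 -6.231e-01] a [7.158e-01 1.000e-04 0.000e+00]
```

>>> play_rows([
  {"fingers": 1,"tx": 0,"ty": 0.067,"tz": -0.623,"ax": 0.716,"ay": 0,"az": 0},
  {"fingers": 1,"tx": 0,"ty": 0.067,"tz": -0.623,"ax": 0.716,"ay": 0,"az": 0},
  {"fingers": 1,"tx": 0,"ty": 0.067,"tz": -0.623,"ax": 0.716,"ay": 0,"az": 0},
  {"fingers": 1,"tx": 0,"ty": 0.067,"tz": -0.623,"ax": 0.716,"ay": 0,"az": 0},
  {"fingers": 1,"tx": 0,"ty": 0.067,"tz": -0.623,"ax": 0.716,"ay": 0,"az": 0},
])

```text
time_s: 2.13
tcp_pos: [0.3917, 0.2468, 0.242]
ee_rot: [[0.001, -0.999, -0.04], [0.001, -0.04, 0.999], [-1.0, -0.001, 0.001]]
wrist_force: [1.2, 0.7, 0.3]
gripper_width: 0.326
```

```bash
python3 - <<'E'
from mv import *
p,y=swing(1.34,.072,.075,.242);row(p0,R0,p,y)
E
```

```text
t 2.1333 tcp [0.3917 0.2468 0.242 ] F [1.2 0.7 0.3] j [ 52.   6. -21.   0. -63. -50.] w 0.33
t [-1.000e-04 -1.714e-01 -3.038e-01] a [ 5.169e-01  4.000e-04 -0.000e+00]
```

>>> play_rows([
  {"fingers": 1,"tx": 0,"ty": -0.171,"tz": -0.304,"ax": 0.517,"ay": 0,"az": 0},
  {"fingers": 1,"tx": 0,"ty": -0.171,"tz": -0.304,"ax": 0.517,"ay": 0,"az": 0},
  {"fingers": 1,"tx": 0,"ty": -0.171,"tz": -0.304,"ax": 0.517,"ay": 0,"az": 0},
  {"fingers": 1,"tx": 0,"ty": -0.171,"tz": -0.304,"ax": 0.517,"ay": 0,"az": 0},
  {"fingers": 1,"tx": 0,"ty": -0.171,"tz": -0.304,"ax": 0.517,"ay": 0,"az": 0},
])

```text
time_s: 2.55
tcp_pos: [0.5023, 0.07, 0.242]
ee_rot: [[0.001, -0.834, 0.552], [0.0, 0.552, 0.834], [-1.0, -0.001, 0.001]]
wrist_force: [0.5, 0.9, 0.5]
gripper_width: 0.02
```

```bash
python3 - <<'E'
from mv import *
p,y=swing(1.34,.072,.075,.242);row(p0,R0,p,y)
E
```

```text
t 2.55 tcp [0.5023 0.07   0.242 ] F [0.5 0.9 0.5] j [ 26.  10. -16.   0. -64. -60.] w 0.02
t [ 0.     -0.0638 -0.0307] a [3.178e-01 3.000e-04 0.000e+00]
```

>>> play_rows([
  {"fingers": 1,"tx": 0,"ty": -0.064,"tz": -0.031,"ax": 0.318,"ay": 0,"az": 0},
  {"fingers": 1,"tx": 0,"ty": -0.064,"tz": -0.031,"ax": 0.318,"ay": 0,"az": 0},
  {"fingers": 1,"tx": 0,"ty": -0.064,"tz": -0.031,"ax": 0.318,"ay": 0,"az": 0},
  {"fingers": 1,"tx": 0,"ty": -0.064,"tz": -0.031,"ax": 0.318,"ay": 0,"az": 0},
  {"fingers": 1,"tx": 0,"ty": -0.064,"tz": -0.031,"ax": 0.318,"ay": 0,"az": 0},
])

```text
time_s: 2.97
tcp_pos: [0.5291, 0.0255, 0.2414]
ee_rot: [[-0.0, -0.351, 0.936], [-0.0, 0.936, 0.351], [-1.0, -0.0, -0.0]]
wrist_force: [-0.1, 0.6, 1.2]
gripper_width: 0.004
```

```bash
python3 - <<'E'
from mv import *
p,y=swing(1.34,.072,.055,.095);print(p);row(p0,R0,p,y)
E
```

```text
t 2.9667 tcp [0.5291 0.0255 0.2414] F [-0.1  0.6  1.2] j [ 20.  13. -13.   0. -64. -90.] w 0.0
[0.52917023 0.00439249 0.095     ]
t [ 0.1952 -0.0264 -0.0098] a [ 1.183e-01 -1.000e-04  0.000e+00]
```

>>> play_rows([
  {"fingers": 1,"tx": 0,"ty": -0.026,"tz": -0.01,"ax": 0.118,"ay": 0,"az": 0},
  {"fingers": 1,"tx": 0.05,"ty": -0.026,"tz": -0.01,"ax": 0.118,"ay": 0,"az": 0},
  {"fingers": 1,"tx": 0.1,"ty": -0.026,"tz": -0.01,"ax": 0.118,"ay": 0,"az": 0},
  {"fingers": 1,"tx": 0.15,"ty": -0.026,"tz": -0.01,"ax": 0.118,"ay": 0,"az": 0},
  {"fingers": 1,"tx": 0.2,"ty": -0.026,"tz": -0.01,"ax": 0.118,"ay": 0,"az": 0},
])

```text
time_s: 3.38
tcp_pos: [0.5291, 0.0052, 0.0907]
ee_rot: [[0.002, 0.004, 1.0], [0.001, 1.0, -0.004], [-1.0, 0.001, 0.002]]
wrist_force: [1.2, 0.9, 0.0]
gripper_width: 0.005
```

```bash
python3 - <<'E'
from mv import *
import h,cv2
p,y=swing(1.34,.072,.055,.092);row(p0,R0,p,y)
R=goal(y)
for th,w in [(1.34,.028),(1.2,.025)]:
  q,yy=swing(th,.072,w,.092); print(th);row(p,R,q,yy)
b=h.viewer.capture('side');a=h.viewer.capture('top')
A=a['image'][160:340,200:380,::-1];B=b['image'][190:370,260:440,::-1]
cv2.imwrite('pics/c1.png',cv2.resize(np.hstack([A,B]),(800,400),interpolation=cv2.INTER_CUBIC))
E
```

```text
t 3.3833 tcp [0.5291 0.0052 0.0907] F [1.2 0.9 0. ] j [  18.   22.  -24.    0.  -43. -108.] w 0.01
t [-0.0017 -0.0011  0.0001] a [ 0.0026  0.0007 -0.0002]
1.34
t [ 0.    -0.036  0.   ] a [0. 0. 0.]
1.2
t [ 0.     -0.0537 -0.0037] a [-0.0446  0.      0.    ]
```

View pics/c1.png

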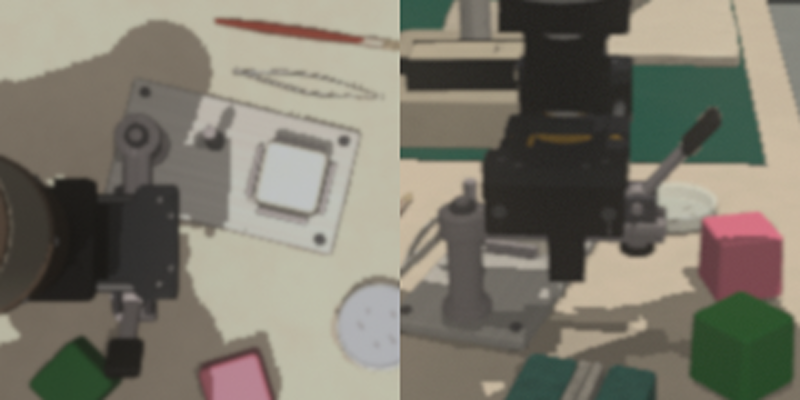

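The fingers sit on the +y side of the strap, between pivot and head, with the tip clear of the plate. The body corner is near the lever, so I'll push at a slightly smaller radius (62 mm).

```bash
cat >> mv.py <<'E'
def rows(ths,rr=.062,w=.025,z=.091):
    for t in ths:
        p,y=swing(t,rr,w,z);row(p0,R0,p,y)
E
python3 - <<'E'
from mv import *
rows([1.38]);rows([1.3,1.22,1.14,1.06])
E
```

```text
t 3.4833 tcp [0.5245 0.0042 0.0862] F [-1.  -0.1  0.5] j [  18.   23.  -25.   -0.  -44. -108.] w 0.0
t [-0.0066 -0.0366  0.0206] a [ 0.015  -0.0041  0.0011]
t [-0.0065 -0.0432  0.0179] a [-0.0105 -0.0042  0.0009]
t [-0.0065 -0.0499  0.0157] a [-0.036  -0.0042  0.0007]
t [-0.0064 -0.0569  0.014 ] a [-0.0614 -0.0042  0.0006]
t [-0.0064 -0.0639  0.013 ] a [-0.0869 -0.0043  0.0004]
```

>>> play_rows([
  {"fingers": 1,"tx": 0,"ty": -0.02,"tz": 0.012,"ax": 0.0,"ay": 0,"az": 0},
  {"fingers": 1,"tx": 0,"ty": -0.03,"tz": 0.012,"ax": 0.0,"ay": 0,"az": 0},
  {"fingers": 1,"tx": 0,"ty": -0.03,"tz": 0.012,"ax": 0.0,"ay": 0,"az": 0},
])

```text
time_s: 3.73
tcp_pos: [0.5391, -0.0179, 0.0935]
ee_rot: [[0.003, 0.005, 1.0], [0.0, 1.0, -0.005], [-1.0, 0.0, 0.003]]
wrist_force: [-0.2, 0.5, 0.3]
gripper_width: 0.005
```

```bash
python3 - <<'E'
from mv import *
rows([1.28,1.2,1.12,1.04,.96])
E
```

```text
t 3.7333 tcp [ 0.5391 -0.0179  0.0935] F [-0.2  0.5  0.3] j [  15.   23.  -23.    0.  -44. -106.] w 0.0
t [ 0.0033 -0.0154 -0.0023] a [-0.0168  0.001  -0.0001]
t [ 0.0033 -0.0223 -0.0044] a [-0.0423  0.001  -0.0001]
t [ 0.0033 -0.0292 -0.0058] a [-0.0677  0.001  -0.    ]
t [ 0.0033 -0.0363 -0.0068] a [-0.0932  0.001  -0.    ]
t [ 0.0033 -0.0434 -0.0071] a [-0.1187  0.001   0.    ]
```

>>> play_rows([
  {"fingers": 1,"tx": 0.001,"ty": -0.0154,"tz": -0.0023,"ax": -0.017,"ay": 0,"az": 0},
  {"fingers": 1,"tx": 0.001,"ty": -0.0223,"tz": -0.0044,"ax": -0.042,"ay": 0,"az": 0},
  {"fingers": 1,"tx": 0.001,"ty": -0.0292,"tz": -0.0058,"ax": -0.068,"ay": 0,"az": 0},
  {"fingers": 1,"tx": 0.001,"ty": -0.0363,"tz": -0.0068,"ax": -0.093,"ay": 0,"az": 0},
  {"fingers": 1,"tx": 0.001,"ty": -0.0434,"tz": -0.0071,"ax": -0.119,"ay": 0,"az": 0},
])

```text
time_s: 4.15
tcp_pos: [0.5324, -0.0488, 0.0926]
ee_rot: [[0.002, -0.365, 0.931], [0.002, 0.931, 0.365], [-1.0, 0.001, 0.003]]
wrist_force: [-0.7, 3.2, 1.0]
gripper_width: 0.008
```

```bash
python3 - <<'E'
from mv import *
rows([.88,.8,.72,.64,.56])
E
```

```text
t 4.15 tcp [ 0.5324 -0.0488  0.0926] F [-0.7  3.2  1. ] j [ 12.  22. -23.  -0. -44. -81.] w 0.01
t [ 0.0021 -0.0093 -0.0017] a [-0.0236  0.0009 -0.0002]
t [ 0.0021 -0.0162 -0.0036] a [-0.0491  0.0009 -0.0002]
t [ 0.0021 -0.0232 -0.0049] a [-0.0746  0.0009 -0.0002]
t [ 0.0021 -0.0303 -0.0057] a [-0.1     0.0009 -0.0001]
t [ 0.0021 -0.0374 -0.0059] a [-1.255e-01  9.000e-04 -1.000e-04]
```

Contact at about 3 N, so the strap is moving.

>>> play_rows([
  {"fingers": 1,"tx": 0.001,"ty": -0.0093,"tz": -0.0017,"ax": -0.024,"ay": 0,"az": 0},
  {"fingers": 1,"tx": 0.001,"ty": -0.0162,"tz": -0.0036,"ax": -0.049,"ay": 0,"az": 0},
  {"fingers": 1,"tx": 0.001,"ty": -0.0232,"tz": -0.0049,"ax": -0.075,"ay": 0,"az": 0},
  {"fingers": 1,"tx": 0.001,"ty": -0.0303,"tz": -0.0057,"ax": -0.1,"ay": 0,"az": 0},
  {"fingers": 1,"tx": 0.001,"ty": -0.0374,"tz": -0.0059,"ax": -0.126,"ay": 0,"az": 0},
])

```text
time_s: 4.57
tcp_pos: [0.5373, -0.0769, 0.0918]
ee_rot: [[-0.001, -0.695, 0.719], [0.001, 0.719, 0.695], [-1.0, 0.001, 0.0]]
wrist_force: [-3.7, 1.7, 2.6]
gripper_width: 0.005
```

```bash
python3 - <<'E'
from mv import *
rows([.48,.4,.33,.26,.2])
import h,cv2
a=h.viewer.capture('top');b=h.viewer.capture('side')
A=a['image'][160:340,220:400,::-1];B=b['image'][190:370,260:440,::-1]
cv2.imwrite('pics/c2.png',cv2.resize(np.hstack([A,B]),(800,400),interpolation=cv2.INTER_CUBIC))
E
```

```text
t 4.5667 tcp [ 0.5373 -0.0769  0.0918] F [-3.7  1.7  2.6] j [  9.  23. -22.  -0. -45. -55.] w 0.01
t [ 0.0011 -0.0074 -0.001 ] a [-0.025   0.0001 -0.0004]
t [ 0.0011 -0.0143 -0.0028] a [-0.0505  0.0001 -0.0004]
t [ 0.0011 -0.0204 -0.004 ] a [-0.0727  0.0001 -0.0003]
t [ 0.0011 -0.0266 -0.0047] a [-0.095   0.0002 -0.0003]
t [ 0.0011 -0.032  -0.005 ] a [-0.1141  0.0002 -0.0003]
```

View pics/c2.png

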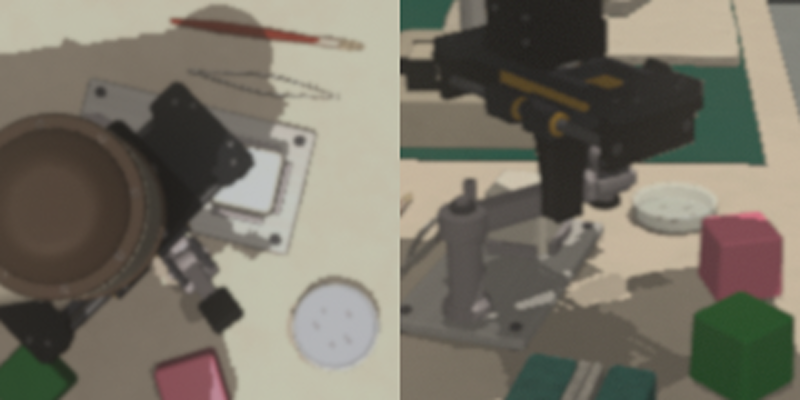

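The strap is following (about 0.6 rad), the lever is still up, and dish, tweezers and brush are undisturbed. Continuing.

>>> play_rows([
  {"fingers": 1,"tx": 0.001,"ty": -0.0074,"tz": -0.001,"ax": -0.025,"ay": 0,"az": 0},
  {"fingers": 1,"tx": 0.001,"ty": -0.0143,"tz": -0.0028,"ax": -0.05,"ay": 0,"az": 0},
  {"fingers": 1,"tx": 0.001,"ty": -0.0204,"tz": -0.004,"ax": -0.073,"ay": 0,"az": 0},
  {"fingers": 1,"tx": 0.001,"ty": -0.0266,"tz": -0.0047,"ax": -0.095,"ay": 0,"az": 0},
  {"fingers": 1,"tx": 0.001,"ty": -0.032,"tz": -0.005,"ax": -0.114,"ay": 0,"az": 0},
])

```text
time_s: 5.08
tcp_pos: [0.5509, -0.0972, 0.0903]
ee_rot: [[-0.002, -0.902, 0.432], [0.0, 0.432, 0.902], [-1.0, 0.002, -0.001]]
wrist_force: [-4.1, 1.7, 4.3]
gripper_width: 0.01
```

```bash
python3 - <<'E'
from mv import *
rows([.15,.1,.06,.02,-.01])
E
```

```text
t 5.0833 tcp [ 0.5509 -0.0972  0.0903] F [-4.1  1.7  4.3] j [  7.  25. -20.  -0. -46. -32.] w 0.01
t [-0.0009 -0.0044 -0.0008] a [-0.0169 -0.0003 -0.0007]
t [-0.0009 -0.0086 -0.0022] a [-0.0329 -0.0003 -0.0007]
t [-0.0009 -0.0121 -0.0031] a [-0.0456 -0.0002 -0.0007]
t [-0.0009 -0.0155 -0.0039] a [-0.0583 -0.0002 -0.0007]
t [-0.0009 -0.0182 -0.0044] a [-0.0679 -0.0002 -0.0007]
```

>>> play_rows([
  {"fingers": 1,"tx": 0,"ty": -0.0044,"tz": -0.0008,"ax": -0.017,"ay": 0,"az": 0},
  {"fingers": 1,"tx": 0,"ty": -0.0086,"tz": -0.0022,"ax": -0.033,"ay": 0,"az": 0},
  {"fingers": 1,"tx": 0,"ty": -0.0121,"tz": -0.0031,"ax": -0.046,"ay": 0,"az": 0},
  {"fingers": 1,"tx": 0,"ty": -0.0145,"tz": -0.0037,"ax": -0.056,"ay": 0,"az": 0},
  {"fingers": 1,"tx": 0,"ty": -0.0155,"tz": -0.0039,"ax": -0.058,"ay": 0,"az": 0},
])

```text
time_s: 5.5
tcp_pos: [0.56, -0.1052, 0.09]
ee_rot: [[-0.003, -0.965, 0.263], [-0.0, 0.263, 0.965], [-1.0, 0.003, -0.001]]
wrist_force: [-4.9, -1.0, 2.9]
gripper_width: 0.005
```

```bash
python3 - <<'E'
from mv import *
rows([.02,0,-.02,-.04,-.06])
E
```

```text
t 5.5 tcp [ 0.56   -0.1052  0.09  ] F [-4.9 -1.   2.9] j [  6.  26. -18.  -0. -46. -21.] w 0.01
t [-0.0013 -0.0001  0.0005] a [-0.001  -0.0003 -0.0008]
t [-0.0013 -0.0018 -0.0001] a [-0.0074 -0.0003 -0.0008]
t [-0.0013 -0.0035 -0.0007] a [-0.0138 -0.0003 -0.0008]
t [-0.0013 -0.0052 -0.0013] a [-0.0201 -0.0003 -0.0008]
t [-0.0013 -0.0068 -0.0018] a [-0.0265 -0.0003 -0.0009]
```

Not yet at a hard stop (about 5 N). I'll creep along -y of the tool, watching the force.

>>> play_rows([
  {"fingers": 1,"tx": 0,"ty": -0.0015,"tz": 0,"ax": -0.005,"ay": 0,"az": 0},
  {"fingers": 1,"tx": 0,"ty": -0.003,"tz": 0,"ax": -0.008,"ay": 0,"az": 0},
  {"fingers": 1,"tx": 0,"ty": -0.0045,"tz": 0,"ax": -0.008,"ay": 0,"az": 0},
  {"fingers": 1,"tx": 0,"ty": -0.0045,"tz": 0,"ax": -0.008,"ay": 0,"az": 0},
])

```text
time_s: 5.83
tcp_pos: [0.5646, -0.106, 0.0893]
ee_rot: [[-0.001, -0.971, 0.238], [-0.0, 0.238, 0.971], [-1.0, 0.001, -0.0]]
wrist_force: [-4.0, -1.7, 1.6]
gripper_width: 0.003
```

>>> play_rows([
  {"fingers": 1,"tx": 0,"ty": -0.002,"tz": 0,"ax": 0,"ay": 0,"az": 0},
  {"fingers": 1,"tx": 0,"ty": -0.004,"tz": 0,"ax": 0,"ay": 0,"az": 0},
  {"fingers": 1,"tx": 0,"ty": -0.005,"tz": 0,"ax": 0,"ay": 0,"az": 0},
  {"fingers": 1,"tx": 0,"ty": -0.005,"tz": 0,"ax": 0,"ay": 0,"az": 0},
])

```text
time_s: 6.17
tcp_pos: [0.5683, -0.1069, 0.089]
ee_rot: [[-0.001, -0.971, 0.238], [-0.0, 0.238, 0.971], [-1.0, 0.001, -0.0]]
wrist_force: [-4.1, -1.9, 0.1]
gripper_width: 0.005
```

>>> play_rows([
  {"fingers": 1,"tx": 0,"ty": -0.002,"tz": 0,"ax": 0,"ay": 0,"az": 0},
  {"fingers": 1,"tx": 0,"ty": -0.003,"tz": 0,"ax": 0,"ay": 0,"az": 0},
  {"fingers": 1,"tx": 0,"ty": -0.004,"tz": 0,"ax": 0,"ay": 0,"az": 0},
  {"fingers": 1,"tx": 0,"ty": -0.004,"tz": 0,"ax": 0,"ay": 0,"az": 0},
])

```text
time_s: 6.5
tcp_pos: [0.569, -0.1072, 0.089]
ee_rot: [[-0.006, -0.971, 0.238], [0.0, 0.238, 0.971], [-1.0, 0.006, -0.001]]
wrist_force: [-9.4, 1.2, 5.1]
gripper_width: 0.005
```

```bash
python3 - <<'E'
from mv import *
import h,cv2
a=h.viewer.capture('top');b=h.viewer.capture('side')
A=a['image'][160:340,220:400,::-1];B=b['image'][190:370,260:440,::-1]
cv2.imwrite('pics/c3.png',cv2.resize(np.hstack([A,B]),(800,400),interpolation=cv2.INTER_CUBIC))
for n in ['lever_hinge','lever_paddle']:
  u=h.spotter.find_in(n,a);v=h.spotter.find_in(n,b);print(n,[(x['uv'],x['score']) for x in u+v]);
  if u and v: print(h.tri(a,u[0]['uv'],b,v[0]['uv']))
print('expected hinge',Pv-.115*ey,'paddle',Pv-.149*ey)
E
```

```text
t 6.5 tcp [ 0.569  -0.1072  0.089 ] F [-9.4  1.2  5.1] j [  5.  26. -17.  -0. -47. -19.] w 0.0
lever_hinge [([339.4, 236.6], 0.67), ([293.8, 286.9], 0.98), ([269.7, 302.5], 0.23)]
(array([ 0.59660947, -0.17648424,  0.0226884 ]), np.float64(0.03437102435805585))
lever_paddle [([354.4, 242.7], 0.84), ([381.3, 280.8], 0.7), ([292.7, 284.1], 0.3)]
(array([ 0.51654049, -0.20168965,  0.02959675]), np.float64(0.10383418522880894))
expected hinge [ 0.57277283 -0.16311646  0.        ] paddle [ 0.56458204 -0.19611511  0.        ]
```

View pics/c3.png

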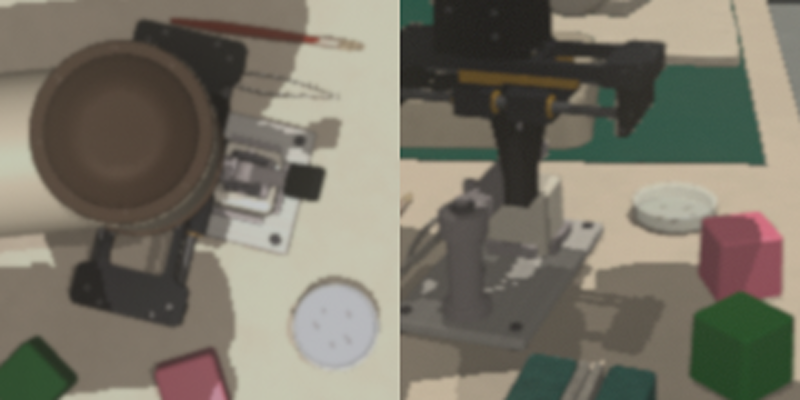

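The force is rising with no further motion, so the strap is at the stop post (15,+35 side). The head is over the block, and the paddle is still up at top pixel (356,242). Next: back off, lift and look.

>>> play_rows([
  {"fingers": 1,"tx": 0,"ty": 0.02,"tz": 0,"ax": 0,"ay": 0,"az": 0},
  {"fingers": 1,"tx": 0,"ty": 0.05,"tz": 0,"ax": 0,"ay": 0,"az": 0},
  {"fingers": 1,"tx": -0.05,"ty": 0.1,"tz": 0,"ax": 0,"ay": 0,"az": 0},
  {"fingers": 1,"tx": -0.1,"ty": 0.15,"tz": 0,"ax": 0,"ay": 0,"az": 0},
  {"fingers": 1,"tx": -0.15,"ty": 0.2,"tz": 0,"ax": 0,"ay": 0,"az": 0},
])

```text
time_s: 7.22
tcp_pos: [0.4504, -0.0768, 0.1789]
ee_rot: [[0.005, -0.972, 0.237], [0.001, 0.237, 0.972], [-1.0, -0.005, 0.002]]
wrist_force: [1.2, 0.8, 1.1]
gripper_width: 0.002
```

```bash
python3 - <<'E'
from mv import *
import h,cv2
a=h.viewer.capture('top');b=h.viewer.capture('side')
B=b['image'][190:370,220:400,::-1];A=a['image'][160:340,220:400,::-1]
cv2.imwrite('pics/c4.png',cv2.resize(np.hstack([A,B]),(800,400),interpolation=cv2.INTER_CUBIC))
for n in ['lever_hinge','lever_paddle']:
  u=h.spotter.find_in(n,a);v=h.spotter.find_in(n,b);print(n,[(x['uv'],round(x['score'],2)) for x in u+v]);
  if u and v: print(h.tri(a,u[0]['uv'],b,v[0]['uv']), h.atz(a,u[0]['uv'],.148 if 'p' in n[6:] else .098))
  print('exp uv',h.proj(a,Pv-.149*ey+[0,0,.148]),h.proj(b,Pv-.149*ey+[0,0,.148]))
E
```

```text
t 7.2167 tcp [ 0.4504 -0.0768  0.1789] F [1.2 0.8 1.1] j [ 11.   9. -28.   0. -53. -25.] w 0.0
lever_hinge [([310.9, 232.6], 0.86), ([310.1, 264.5], 0.84), ([250.5, 297.8], 0.26)]
(array([ 0.58061348, -0.13175956,  0.08433661]), np.float64(0.002835530447671529)) [ 0.58100453 -0.13209029  0.098     ]
exp uv [352.6594849 240.8633232] [322.03852207 213.86595319]
lever_paddle [([310.9, 232.6], 0.45), ([319.2, 221.5], 0.98), ([254.0, 294.2], 0.57)]
(array([ 0.56996   , -0.13457148,  0.15608972]), np.float64(0.013373797343796137)) [ 0.57725322 -0.13377357  0.148     ]
exp uv [352.6594849 240.8633232] [322.03852207 213.86595319]
```

View pics/c4.png

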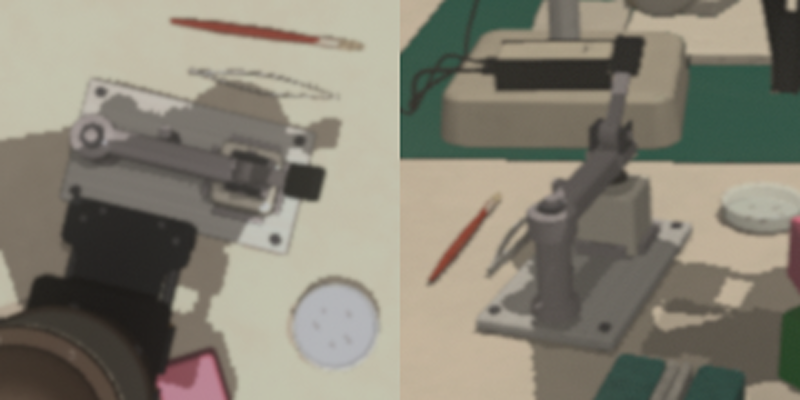

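The strap is parallel to the plate edge (12.7° against 12.5° in the top view), so it is at its stop. The lever is up, with the paddle at about (357,242) top and (323,215) side. Nothing else moved. Next: go above the paddle, with the tip inside its upper face.

```bash
cat >> mv.py <<'E'
def lev(phi,q=.064,dz=0.,dr=0.):
    rr=.115+q*np.cos(phi)-.0045*np.sin(phi)-.0095+dr; z=.098+q*np.sin(phi)+.0045*np.cos(phi)+.019+dz
    return Pv-rr*ey+np.array([0,0,z])
YL=166.06
E
python3 - <<'E'
from mv import *
import h
a=h.viewer.capture('top');b=h.viewer.capture('side')
X,e=h.tri(a,(357.2,241.9),b,(322.6,214.8));d=X-Pv;print('paddle',X,e,'fix x',d@ex,'r',-d@ey)
p=lev(.96,dz=.06,dr=-.008);print(p);row(p0,R0,p,YL)
E
```

```text
t 7.5167 tcp [ 0.4506 -0.0773  0.1776] F [ 0.3  0.5 -0.1] j [ 11.   9. -28.  -0. -53. -24.] w 0.01
paddle [ 0.56378676 -0.20303498  0.14408743] 0.001123769771985661 fix x 0.0008951785480965086 r 0.15590766301784745
[ 0.56903423 -0.17817832  0.2320091 ]
t [-0.0723 -0.1855 -0.0932] a [0.0013 0.0003 0.0007]
```

>>> play_rows([
  {"fingers": 1,"tx": -0.04,"ty": 0,"tz": 0,"ax": 0.001,"ay": 0,"az": 0},
  {"fingers": 1,"tx": -0.072,"ty": -0.04,"tz": -0.03,"ax": 0.001,"ay": 0,"az": 0},
  {"fingers": 1,"tx": -0.072,"ty": -0.09,"tz": -0.05,"ax": 0.001,"ay": 0,"az": 0},
  {"fingers": 1,"tx": -0.072,"ty": -0.14,"tz": -0.07,"ax": 0.001,"ay": 0,"az": 0},
  {"fingers": 1,"tx": -0.072,"ty": -0.1855,"tz": -0.093,"ax": 0.001,"ay": 0,"az": 0},
])

```text
time_s: 8.03
tcp_pos: [0.5703, -0.1799, 0.2306]
ee_rot: [[0.0, -0.971, 0.24], [-0.0, 0.24, 0.971], [-1.0, -0.0, -0.0]]
wrist_force: [0.6, 0.4, -0.3]
gripper_width: 0.006
```

```bash
python3 - <<'E'
from mv import *
for ph,dz,dr in [(.92,.03,-.01),(.88,.006,-.006),(.84,0,0),(.78,0,0),(.72,0,0)]: row(p0,R0,lev(ph,dz=dz,dr=dr),YL)
E
```

```text
t 8.0333 tcp [ 0.5703 -0.1799  0.2306] F [ 0.6  0.4 -0.3] j [ -2.  20.  -4.   0. -66. -12.] w 0.01
t [0.04   0.0022 0.0015] a [ 0.0002 -0.      0.    ]
t [ 0.0739  0.0022 -0.0066] a [ 0.0002 -0.      0.    ]
t [ 0.0839  0.0022 -0.0174] a [ 0.0002 -0.      0.    ]
t [ 0.0872  0.0022 -0.0213] a [ 0.0002 -0.      0.    ]
t [ 0.0907  0.0022 -0.0251] a [ 0.0002 -0.      0.    ]
```

>>> play_rows([
  {"fingers": 1,"tx": 0.04,"ty": 0.001,"tz": 0.001,"ax": 0,"ay": 0,"az": 0},
  {"fingers": 1,"tx": 0.074,"ty": 0.001,"tz": -0.006,"ax": 0,"ay": 0,"az": 0},
  {"fingers": 1,"tx": 0.084,"ty": 0.001,"tz": -0.017,"ax": 0,"ay": 0,"az": 0},
  {"fingers": 1,"tx": 0.087,"ty": 0.001,"tz": -0.021,"ax": 0,"ay": 0,"az": 0},
  {"fingers": 1,"tx": 0.091,"ty": 0.001,"tz": -0.025,"ax": 0,"ay": 0,"az": 0},
])

```text
time_s: 8.45
tcp_pos: [0.5628, -0.1969, 0.1631]
ee_rot: [[-0.001, -0.971, 0.24], [-0.0, 0.24, 0.971], [-1.0, 0.001, -0.0]]
wrist_force: [-0.6, 2.3, 1.6]
gripper_width: 0.005
```

```bash
python3 - <<'E'
from mv import *
for ph in (.68,.6,.52,.44,.36): row(p0,R0,lev(ph),YL)
E
```

```text
t 8.45 tcp [ 0.5628 -0.1969  0.1631] F [-0.6  2.3  1.6] j [ -4.  23. -10.   0. -57. -10.] w 0.01
t [ 0.0032 -0.0021 -0.003 ] a [ 0.0002 -0.0002 -0.0002]
t [ 0.0084 -0.0021 -0.0074] a [ 0.0002 -0.0002 -0.0002]
t [ 0.0139 -0.0021 -0.0115] a [ 0.0002 -0.0002 -0.0002]
t [ 0.0197 -0.0021 -0.0151] a [ 0.0002 -0.0002 -0.0002]
t [ 0.0258 -0.0021 -0.0181] a [ 0.0002 -0.0002 -0.0002]
```

Contact as expected (about 3 N along the face normal). Following the arc.

>>> play_rows([
  {"fingers": 1,"tx": 0.0032,"ty": -0.001,"tz": -0.003,"ax": 0,"ay": 0,"az": 0},
  {"fingers": 1,"tx": 0.0084,"ty": -0.001,"tz": -0.0074,"ax": 0,"ay": 0,"az": 0},
  {"fingers": 1,"tx": 0.0139,"ty": -0.001,"tz": -0.0115,"ax": 0,"ay": 0,"az": 0},
  {"fingers": 1,"tx": 0.0197,"ty": -0.001,"tz": -0.0151,"ax": 0,"ay": 0,"az": 0},
  {"fingers": 1,"tx": 0.0258,"ty": -0.001,"tz": -0.0181,"ax": 0,"ay": 0,"az": 0},
])

```text
time_s: 8.87
tcp_pos: [0.5604, -0.2104, 0.1449]
ee_rot: [[0.002, -0.971, 0.24], [-0.001, 0.24, 0.971], [-1.0, -0.002, -0.0]]
wrist_force: [-0.2, -0.6, 2.2]
gripper_width: 0.002
```

```bash
python3 - <<'E'
from mv import *
for ph in (.3,.24,.18,.12,.06): row(p0,R0,lev(ph),YL)
E
```

```text
t 8.8667 tcp [ 0.5604 -0.2104  0.1449] F [-0.2 -0.6  2.2] j [ -5.  24. -11.   0. -55.  -9.] w 0.0
t [ 0.0062 -0.0008 -0.002 ] a [ 0.0004 -0.0002  0.0008]
t [ 0.011  -0.0007 -0.0037] a [ 0.0004 -0.0002  0.0008]
t [ 0.016  -0.0007 -0.0051] a [ 0.0004 -0.0002  0.0008]
t [ 0.021  -0.0007 -0.0062] a [ 0.0004 -0.0002  0.0008]
t [ 0.026  -0.0007 -0.007 ] a [ 0.0004 -0.0002  0.0008]
```

>>> play_rows([
  {"fingers": 1,"tx": 0.0062,"ty": 0,"tz": -0.002,"ax": 0,"ay": 0,"az": 0},
  {"fingers": 1,"tx": 0.011,"ty": 0,"tz": -0.0037,"ax": 0,"ay": 0,"az": 0},
  {"fingers": 1,"tx": 0.016,"ty": 0,"tz": -0.005,"ax": 0,"ay": 0,"az": 0},
  {"fingers": 1,"tx": 0.021,"ty": 0,"tz": -0.006,"ax": 0,"ay": 0,"az": 0},
  {"fingers": 1,"tx": 0.026,"ty": 0,"tz": -0.007,"ax": 0,"ay": 0,"az": 0},
])

```text
time_s: 9.28
tcp_pos: [0.5591, -0.2153, 0.1248]
ee_rot: [[0.001, -0.971, 0.24], [-0.001, 0.24, 0.971], [-1.0, -0.001, -0.001]]
wrist_force: [-1.5, 1.2, 16.7]
gripper_width: 0.005
```

```bash
python3 - <<'E'
from mv import *
row(p0,R0,lev(.06),YL)
E
```

```text
t 9.2833 tcp [ 0.5591 -0.2153  0.1248] F [-1.5  1.2 16.7] j [ -6.  26. -12.   0. -52.  -8.] w 0.0
t [-0.0008 -0.0009 -0.0002] a [ 0.0003 -0.0002  0.0004]
```

>>> play_rows([
  {"fingers": 1,"tx": 0.002,"ty": 0,"tz": 0,"ax": 0,"ay": 0,"az": 0},
  {"fingers": 1,"tx": 0.004,"ty": 0,"tz": 0,"ax": 0,"ay": 0,"az": 0},
  {"fingers": 1,"tx": 0.004,"ty": 0,"tz": 0,"ax": 0,"ay": 0,"az": 0},
])

```text
time_s: 9.53
tcp_pos: [0.5593, -0.2153, 0.1248]
ee_rot: [[0.002, -0.971, 0.239], [-0.002, 0.239, 0.971], [-1.0, -0.002, -0.001]]
wrist_force: [-4.0, 1.1, 16.2]
gripper_width: 0.008
```

>>> play_rows([
  {"fingers": 1,"tx": 0.003,"ty": 0,"tz": 0,"ax": 0,"ay": 0,"az": 0},
  {"fingers": 1,"tx": 0.005,"ty": 0,"tz": 0,"ax": 0,"ay": 0,"az": 0},
  {"fingers": 1,"tx": 0.005,"ty": 0,"tz": 0,"ax": 0,"ay": 0,"az": 0},
])

```text
time_s: 9.78
tcp_pos: [0.5595, -0.2155, 0.1242]
ee_rot: [[0.003, -0.971, 0.238], [-0.003, 0.238, 0.971], [-1.0, -0.004, -0.002]]
wrist_force: [-8.5, 4.8, 30.2]
gripper_width: 0.008
```

Hard stop: 30 N with 0.6 mm of movement. Release straight up and move clear.

>>> play_rows([
  {"fingers": 1,"tx": -0.02,"ty": 0,"tz": 0,"ax": 0,"ay": 0,"az": 0},
  {"fingers": 1,"tx": -0.06,"ty": 0,"tz": 0,"ax": 0,"ay": 0,"az": 0},
  {"fingers": 1,"tx": -0.11,"ty": 0.02,"tz": 0,"ax": 0,"ay": 0,"az": 0},
  {"fingers": 1,"tx": -0.14,"ty": 0.06,"tz": 0,"ax": 0,"ay": 0,"az": 0},
  {"fingers": 1,"tx": -0.15,"ty": 0.11,"tz": 0,"ax": 0,"ay": 0,"az": 0},
])

```text
time_s: 10.2
tcp_pos: [0.4806, -0.1951, 0.2331]
ee_rot: [[0.006, -0.971, 0.24], [-0.001, 0.24, 0.971], [-1.0, -0.006, 0.0]]
wrist_force: [1.4, -0.2, 0.9]
gripper_width: 0.003
```

>>> play_rows([
  {"fingers": 1,"tx": 0,"ty": 0.05,"tz": 0.03,"ax": 0,"ay": 0,"az": 0},
  {"fingers": 1,"tx": 0,"ty": 0.08,"tz": 0.08,"ax": 0,"ay": 0,"az": 0},
  {"fingers": 1,"tx": 0,"ty": 0.08,"tz": 0.12,"ax": 0,"ay": 0,"az": 0},
  {"fingers": 1,"tx": 0,"ty": 0.08,"tz": 0.12,"ax": 0,"ay": 0,"az": 0},
])

```text
time_s: 10.53
tcp_pos: [0.4411, -0.0896, 0.2302]
ee_rot: [[0.001, -0.972, 0.236], [0.002, 0.236, 0.972], [-1.0, -0.0, 0.002]]
wrist_force: [-0.2, -0.2, 0.8]
gripper_width: 0.007
```

```bash
python3 - <<'E'
from mv import *
import h,cv2
a=h.viewer.capture('top');b=h.viewer.capture('side')
B=b['image'][190:370,220:400,::-1];A=a['image'][160:340,220:400,::-1]
cv2.imwrite('pics/c5.png',cv2.resize(np.hstack([A,B]),(800,400),interpolation=cv2.INTER_CUBIC))
for ph in (.06,.14): 
  X=Pv-(.115+.062*np.cos(ph))*ey+[0,0,.098+.062*np.sin(ph)]; print(ph,h.proj(a,X),h.proj(b,X))
for n in ['lever_paddle','petri','tweezers','brush']:
  print(n,[(np.round(x['uv']),round(x['score'],2)) for p in (a,b) for x in h.spotter.find_in(n,p)[:2]])
E
```

```text
t 10.5333 tcp [ 0.4411 -0.0896  0.2302] F [-0.2 -0.2  0.8] j [  9.   5. -24.  -0. -61. -23.] w 0.01
0.06 [368.65618384 246.79467479] [327.88636084 234.53777565]
0.14 [368.56981291 246.56549776] [327.74587321 231.94550202]
lever_paddle [(array([358., 243.]), 0.97), (array([321., 239.]), 0.55)]
petri [(array([372., 306.]), 0.84), (array([383., 280.]), 0.94)]
tweezers [(array([313., 193.]), 0.59), (array([249., 299.]), 0.62), (array([271., 304.]), 0.57)]
brush [(array([339., 174.]), 0.76), (array([250., 298.]), 0.73)]
```

View pics/c5.png

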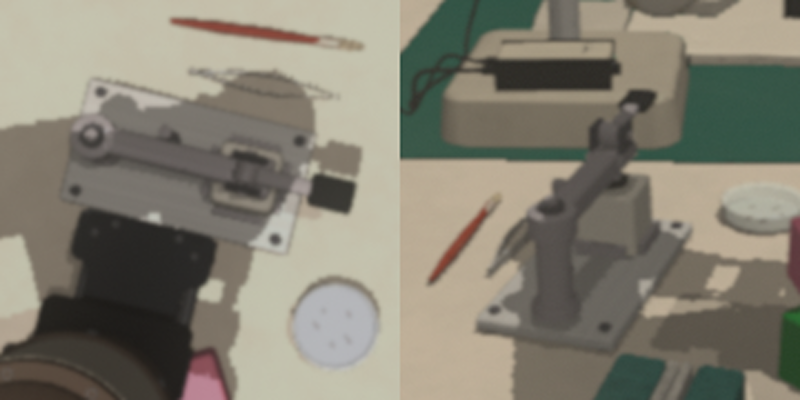

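The paddle is at (369,247) top and (327,235) side, which matches the lever fully down (predicted (369,247) and (328,235)). The strap is at its stop, the block is in its nest, and dish, tweezers and brush are unchanged. Handing in.

```bash
python3 -c "
from station import job
print(job.finish_job())"
```

```text
the job is handed in; nothing more can be done
None
```

The white block is clamped and the job is handed in; no verdict was reported. I pushed the strap round to its stop with the closed fingers while the cam lever stayed up. Then I pushed the lever down to its hard stop, let go and moved clear.

**Strap:** the force rose to about 10 N with no further motion. In the top view the strap ran parallel to the plate edge, 12.7° against 12.5°. The lever was still up at that point, at about 0.12 rad.

**Lever:** it took 30 N with only 0.6 mm of movement. In the final pictures the paddle is within about 1 pixel of the fully-down position in both views.

**Rest of the scene:** the block is in its nest, and the dish, tweezers and brush look unmoved in the pictures. The arm is clear, with wrist force below 1 N, and the job took about 10.5 s of the 48 s.

**Not confirmed or disagreeing:**
- I could not measure the pad force on the block directly; I infer it from the lever being right down.
- The network's last paddle position in the top view was about 11 pixels off what the picture shows, so I used the picture.
- Its tweezers position shifted about 12 pixels in the top view between first and last look, although the pictures show them in the same place.

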